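# Stop the barrel tumbler, free its sagging gate bolt and hold the guard ajar

## Robot

A 7-joint arm with a two-finger parallel gripper is mounted at the origin on a cart in front of the work surface, level with it; the furniture and walls round the work are solid. World frame = base frame: x ahead of the robot, y to its left, z up, the work surface at z = 0. Lengths are in m, angles in rad, forces in N, time in s.
With the tool pointing down it reaches from about 0.4 to 0.875 m from the base axis. Payload 19.3 kg.
Tool frame: the origin (TCP) lies on the centre line of the jaws, within the pads' length; the fingertips stand 14 mm ahead of it and the grasp point (between the pads) lies 5 mm behind it; x points along the fingers, y is the direction in which the jaws open and shut, and the axes are right-handed (so a half turn about x gives the same grasp; the last joint's range is limited). The gripper opens to 85 mm and grips with 20 to 120 N. Pads are 22 mm wide; open, the fingers measure 114 mm over their backs; the gripper's body (76 mm by 85 mm) begins 54 mm behind the grasp point. The pads swing forward as they close: fully open they stand 13 mm farther back than shut.
Start: joints at [-1.201, 0.521, -0.036, 1.599, 0.021, 1.021, -0.113], TCP at [0.266, 0.566, 0.245] pointing down, gripper open.
Joint ranges: [-2.91, 2.91], [-0.3, 2.13], [-1.5, 1.42], [0.17, 2.43], [-1.26, 4.41], [0.16, 1.93], [-2.52, 2.52]. Speed limits (rad/s): [1.89, 1.89, 2.39, 2.39, 3.01, 3.01, 3.01].

## Interface

Orientations are given as [roll, pitch, yaw] about the fixed x, y, z axes, in that order (R = Rz(yaw) Ry(pitch) Rx(roll)).
In Python, from workcell import monitor, optics, bot gives the robot as it stands.
- The arm moves only by the tool arm_command, never from a script. Its arguments are lists of equal length, an entry for each row: "delta_pos": the shift along the tool's x, y, z as a fraction of full scale, a list of three; "rotation": the turn, a rotation vector about the tool's x, y, z as a fraction of full scale, a list of three. In form: {"delta_pos": [[dx, dy, dz], ...], "rotation": [[wx, wy, wz], ...]}. A call has 1 to 10 rows; each row shifts and turns the pose as measured when the row begins, along the tool's axes as they then stand; what a row does not reach is not made up. Full scale, the value 1, is 30 mm for a shift and 6 degrees for a turn. A row lasts 1/10 s, in which the tool goes at most 50 mm and 8.59 degrees, less where a joint would pass 70% of its speed; a pose out of reach is approached as far as the arm can. A call with a number of a shift or a turn outside -1 to 1 is refused whole. A call with a gripper value outside its range is refused whole. "gripper" is the closure, from -1 (fully open) to 1 (shut), so that 0 is half open, set as the call begins (left out, the last holds). The fingers move at their own pace and stop on an object; "grip_force" is the grip in N (left out, the last holds). Time passes only in rows, so rows that do not move let the fingers close. It gives the time, the measured TCP pose, the force and the opening at its end, in the units of the state.
- monitor.observe(): the state, without advancing time (a new reading comes with each control period).
- optics.grab_frame(name): name is "scene" or "top" or "wrist"; returns the picture (480x640x3 uint8, red, green, blue); there is no depth.
- optics.camera_params(name): a dict with "fx", "fy", "cx", "cy" (pixels), "origin" and "rotation" of the camera in the world. Camera axes: x right, y down, z forward; pixel columns grow to the right and rows downward; lengths in m; the calibration is good to about 2 mm. A picture is of the moment at which its call begins: read the wrist's pose just before it. camera_params takes no time and is no camera call; for the wrist camera it gives the pose at the moment of the call.
- bot.job_done(): hands the job in, once; it reports no verdict.
The state is a dict: "clock": time; "qpos": joint angles; "qd": joint speeds; "joint_efforts": joint torques, N m; "position": TCP position; "tool_rot": TCP orientation; "force": force on the tool from outside, world axes, zero at the start; "moment": the same for the moment, N m; "grip_width": finger opening in m.
Only numpy, scipy, OpenCV 4.12 (cv2) and the standard library are available. Lean on these libraries where they do the work, as an engineer would, in place of code of your own. Each camera call takes 0.05 s, during which the arm holds its last target. There are 200 camera calls.

## Task

The deburring run is over: turn the tumbler's speed dial back until its pointer stands on the long stop mark. Then draw the gate's barrel bolt fully back, lifting it as you pull because it has sagged behind the bent-up edge of its keeper and must not be forced against it, and swing the guard gate open about a hand's width (10 cm at its free edge). A spring shuts the gate, so finish while still holding it steady there with the fingers for the next person to take the drum out, and leave the things around the machine undisturbed.

Things in the scene. Friction and masses are not known exactly. Their poses are not given: they have to be found in the camera images.
- tumbler: the bench barrel tumbler, fixed to the table, 150 x 400 x 155 mm (x, y, z): a rubber drum on rollers in a wire cage 145 mm high, and a grey control box (top at z = 113 mm) at its left (+y) end. Origin on the table surface under the cage; its -x is the front (towards the robot at yaw 0), +y its left, z up
- dial_grip (a point): point to grip the speed dial: on its vertical axis, 11 mm below its top, in a black upright bar 13 mm wide, 38 mm long, 30 mm tall on a 41 mm round skirt (skirt top 19 mm below this point, scale plate 26 mm, control box 30 mm). x of its frame points along the bar to the pointer end, which has a white line on it
- dial (a joint): dial angle, rad: 0 with the pointer on the stop mark, growing clockwise seen from above (turn it anticlockwise to stop). Start 0.45 to 1.45. No detents: it stays where left (friction 0.04 N m) and can overrun the mark by 0.45. Scale: round aluminium plate, 11 black lines 0.47 rad apart; the one long, thick line is the stop mark, 135 degrees anticlockwise from the tumbler's +x, to the front left
- gate (a joint): the guard gate's opening angle, rad, about its vertical hinge at its left (+y) end; 0 shut, growing as the free right edge swings to the front (-x). Gate 220 mm wide, 40 to 145 mm above the table. A spring pulls it shut with 0.2 N m when shut, 0.3 N m at 0.45 rad; the free edge has moved 100 mm at 0.46 rad
- gate_hinge (a point): point on the gate's vertical hinge line, on the plane of the gate's front face, 124 mm above the table. Its frame turns with the gate: x and y equal the tumbler's when shut; the gate runs along -y
- gate_edge (a point): free edge of the gate, 219 mm from the hinge line, 130 mm above the table
- bolt_knob (a point): middle of the bolt's upright pull knob: dark steel cylinder of 17 mm diameter, 34 mm tall, under a 21 mm collar 7 mm tall; a thin stem below. The bolt, an 18 mm steel rod along the gate's front face, has its axis 44 mm below and 16 mm in front of that face; knob 140 mm along the gate from the hinge line when not drawn. Straps and gate near it reach 149 mm above the table, keeper and post 152 mm
- bolt (a joint): how far the bolt is drawn back, m: 0 to 0.004 at the start, 0.052 at its stop; it is drawn along the gate towards the hinge (+y of the gate). 1 N of friction, stays where left. Unlifted its nose catches on the keeper's lip after 6 mm; lifted it goes on, and the nose is past the lip at 0.027. The gate can swing from 0.038 on
- bolt_ride (a joint): how far the bolt is lifted in its stretched guide straps, m: 0 hanging at the bottom (where its weight of about 3 N brings it), 0.012 against the stop. The nose clears the keeper's lip at 0.007, so 0.009 to 0.011 is a good height
- keeper: the keeper, a two-strap steel staple 44 mm wide on the right-hand post, which takes the bolt's nose; its floor is bent up into a lip 5 mm thick that stands in a 7 mm deep notch in the bolt's underside, its top 121 mm above the table. Origin on the table level below the staple, on the plane of the shut gate's front face, 246 mm from the hinge line
- hammer: bystander: light hammer 73 x 234 x 28 mm with a wooden handle, lying crosswise in front of the machine; origin at the centre of its underside
- bench_brush: bystander: flat brush 29 x 196 x 12 mm lying in front of the machine at the right; origin at the centre of its underside
- tape_measure: bystander: yellow tape measure 64 x 84 x 32 mm lying in front of the machine at the left; origin at the centre of its underside

How it is judged:
On the way, in this order (a step that is already met when the one before it is completed fails the run):
1. the dial's pointer stands on the stop mark while the gate is still shut and bolted (value of joint dial between -0.14 and 0.14 rad and value of joint gate below 0.05 rad and value of joint bolt below 0.02 m), for 0.2 s.
2. the bolt is lifted over the keeper's lip as it is drawn (value of joint bolt_ride above 0.006 m and value of joint bolt between 0.008 and 0.026 m), for 0.02 s.
3. the bolt is drawn fully back (value of joint bolt above 0.04 m), for 0.1 s.
At the end, for the whole second after the job is handed in: the dial stands within 0.14 rad (8 degrees) of the stop mark, the bolt is drawn back at least 40 mm, and the gate stands still with its free edge 7 to 13 cm open (0.31 to 0.61 rad), held only by the robot's fingers, which touch it or its bolt with more than 1 N (value of joint dial between -0.14 and 0.14 rad and value of joint bolt above 0.04 m and value of joint gate between 0.31 and 0.61 rad and velocity of joint gate between -0.1 and 0.1 rad/s and contact force between the fingers and gate above 1 N and contact force between gate and hammer below 0.2 N and contact force between gate and bench_brush below 0.2 N and contact force between gate and tape_measure below 0.2 N); the arm keeps its last pose, push and grip.
It fails at once if the hammer is moved more than 3 cm (distance of hammer from where it was at the start of the episode above 0.03 m).
It fails at once if the bench brush is moved more than 3 cm (distance of bench_brush from where it was at the start of the episode above 0.03 m).
It fails at once if the tape measure is moved more than 3 cm (distance of tape_measure from where it was at the start of the episode above 0.03 m).
It fails at once if the bolt is forced against the keeper with more than 40 N (contact force between bolt and keeper above 40 N).
It also fails if it takes over 51 s, if anything falls off the work surface, if the arm or the gripper's body presses on something with over 40 N, if the wrist force passes 120 N, or if a joint passes its speed limit or range.

## Working session

There is one attempt and no reset: what is moved stays moved. The work goes in short steps, Python scripts to look and compute and a tool call to move; the robot and the scene stay as the last step left them, time stands still between calls to the robot, and variables do not carry over. Pictures are saved under pics/ and viewed, about 8 in all and at most 12, crops included, and the job is handed in when it is done.

Besides the shell and the picture viewer there is one more tool, called after "Emit:" by a JSON object that holds its "method" and its "body", one argument or row to a line. arm_command: Moves the arm, as the interface text tells. Its arguments: {"type":"object","properties":{"delta_pos":{"type":"array","items":{"type":"array","items":{"type":"number"}}},"rotation":{"type":"array","items":{"type":"array","items":{"type":"number"}}},"gripper":{"type":"number"},"grip_force":{"type":"number"}},"required":["delta_pos","rotation"]}

```bash
ls; mkdir -p pics
python3 - <<'E'
from workcell import monitor, optics, bot
import cv2,numpy as np
s=monitor.observe();print(s)
for n in("top","scene"):
    im=optics.grab_frame(n);cv2.imwrite(f"pics/{n}0.png",im[:,:,::-1]);print(n,optics.camera_params(n))
E
```

```text
pics
{'clock': 0.0, 'qpos': array([-1.20117245,  0.52200413, -0.036366  ,  1.60003391,  0.02117178,
        1.02108131, -0.11279253]), 'qd': array([-2.33811223e-05,  1.83823309e-03,  1.44991116e-04,  3.67153257e-04,
        1.48487736e-03,  2.03438264e-03,  3.46057699e-05]), 'joint_efforts': array([-1.32689926e-03, -9.27099895e+01,  1.97946489e+00, -3.69933307e+01,
        1.77598209e-02,  8.14142200e-03, -5.31245576e-05]), 'position': array([0.26597678, 0.56521179, 0.24472216]), 'tool_rot': array([-1.5369075 ,  1.56965285, -1.97671469]), 'force': array([0.86842913, 0.10140139, 0.47802089]), 'moment': array([ 0.01308893, -0.0588774 ,  0.04496523]), 'grip_width': 0.08519260710793752}
top {'fx': 541.7455436985164, 'fy': 541.7455436985164, 'cx': 323.0780880760682, 'cy': 238.06531075669542, 'origin': array([ 0.40610219, -0.00816136,  1.47723651]), 'rotation': array([-3.07660986,  0.00651608, -1.56444838])}
scene {'fx': 621.3196124403635, 'fy': 621.3196124403635, 'cx': 314.3493831092091, 'cy': 236.79782117307695, 'origin': array([-0.28936112, -0.58852057,  1.35376077]), 'rotation': array([-2.4782395 , -0.0037965 , -0.91171618])}
```

View pics/top0.png

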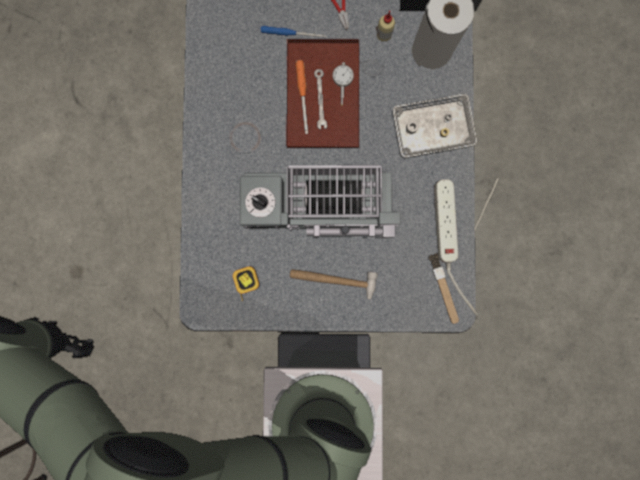

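View pics/scene0.png

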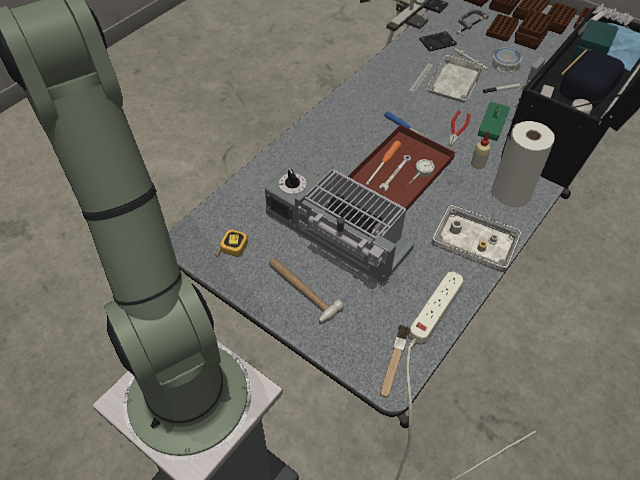

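The top view shows the dial near (260,201), the cage at x 288–382 and the bolt around (345,231). Tumbler yaw is near 0. Hammer, tape and brush lie in front. I'll enlarge both views.

```bash
cat > h.py <<'E'
import numpy as np,cv2
from scipy.spatial.transform import Rotation as R
from workcell import monitor, optics, bot
def rot(r): return R.from_euler('xyz',r)
def cam(n): return optics.camera_params(n)
def unproj(c,uv,z):
    d=rot(c['rotation']).apply([(uv[0]-c['cx'])/c['fx'],(uv[1]-c['cy'])/c['fy'],1]);o=np.array(c['origin'])
    return o+d*(z-o[2])/d[2]
def proj(c,p):
    q=rot(c['rotation']).inv().apply(np.array(p)-c['origin']);return np.array([c['fx']*q[0]/q[2]+c['cx'],c['fy']*q[1]/q[2]+c['cy']])
E
python3 - <<'E'
import cv2,numpy as np
t=cv2.imread('pics/top0.png')[155:245,235:405];s=cv2.imread('pics/scene0.png')[160:285,255:425]
t=cv2.resize(t,(680,360),interpolation=cv2.INTER_CUBIC) 
cv2.imwrite('pics/c0.png',t)
E
```

```text
(no output)
```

View pics/c0.png

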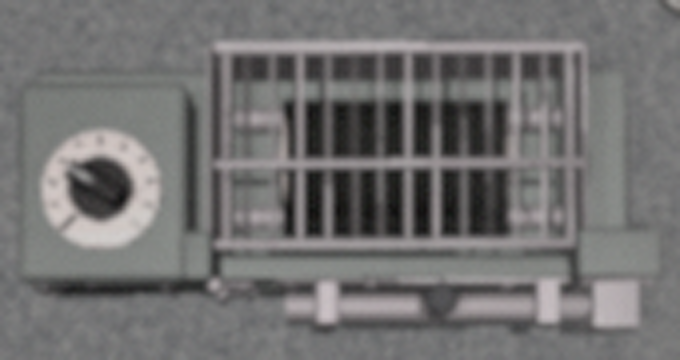

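The pointer points about 52° from +x and the stop mark about 136°. So the dial reads roughly 1.45 rad and the tumbler yaw is near 0. Now I'll work out positions.

Run:
```python
from h import *
c=cam('top')
f=lambda u,v:(235+(u+.5)/4-.5,155+(v+.5)/4-.5)
P=lambda u,v,z:unproj(c,f(u,v),z).round(4)
print('dial skirt',P(101,188,.12)); print('plate c',P(101,188,.117))
d=P(101,188,.154)
print('ptr',P(65,160,.154)-d,'mark',P(68,222,.117)-P(101,188,.117))
print('knob',P(441,297,.19),'cage corners',P(214,46,.145),P(583,46,.145),P(214,243,.145),P(575,243,.145))
print('bolt ends',P(288,306,.124),P(590,304,.124),'box',P(25,87,.113),P(183,87,.113),P(25,277,.113))
print('keeper',P(615,280,.152),P(595,325,.152),P(638,325,.152))
print('hammer',*[unproj(c,p,.02).round(3) for p in((291,274),(371,285),(376,272),(370,297))],'tape',unproj(c,(245,280),.03),'brush',unproj(c,(434,257),.01),unproj(c,(455,320),.01))
s=monitor.observe();print(rot(s['tool_rot']).as_matrix().round(3))
w=cam('wrist');print(w, rot(s['tool_rot']).inv().apply(w['origin']-s['position']),(rot(s['tool_rot']).inv()*rot(w['rotation'])).as_matrix().round(3))
```

```text
dial skirt [0.5856 0.1613 0.12  ]
plate c [0.586  0.1617 0.117 ]
ptr [0.0172 0.0224 0.    ] mark [-0.0218  0.0206  0.    ]
knob [ 0.5121 -0.051   0.19  ] cage corners [0.6715 0.0891 0.145 ] [ 0.6727 -0.1401  0.145 ] [0.5484 0.0878 0.145 ] [ 0.5497 -0.1351  0.145 ]
bolt ends [0.5113 0.0426 0.124 ] [ 0.5137 -0.1465  0.124 ] box [0.6509 0.2115 0.113 ] [0.6514 0.1109 0.113 ] [0.5296 0.2095 0.113 ]
keeper [ 0.5263 -0.159   0.152 ] [ 0.4985 -0.1467  0.152 ] [ 0.4987 -0.173   0.152 ]
hammer [0.404 0.087 0.02 ] [ 0.376 -0.127  0.02 ] [ 0.41  -0.141  0.02 ] [ 0.344 -0.125  0.02 ] tape [0.38694602 0.20932952 0.03      ] brush [ 0.45198455 -0.29829537  0.01      ] [ 0.28328937 -0.35340163  0.01      ]
[[-0.     0.426  0.905]
 [-0.001  0.905 -0.426]
 [-1.    -0.001  0.   ]]
{'fx': 334.0635033289921, 'fy': 334.0635033289921, 'cx': 326.0841010230191, 'cy': 238.39246636507647, 'origin': array([0.20609245, 0.59384422, 0.37267113]), 'rotation': array([2.87665979e+00, 3.45993606e-04, 1.12997986e+00])} [-0.12789484  0.00022803 -0.06638332] [[-0.001 -0.262  0.965]
 [ 1.    -0.001  0.   ]
 [ 0.001  0.965  0.262]]
```

```bash
cat >> h.py <<'E'
def down(az):  # tool x down, tool y at azimuth az (deg)
    a=np.radians(az);y=np.array([np.cos(a),np.sin(a),0]);x=np.array([0,0,-1.]);return R.from_matrix(np.c_[x,y,np.cross(x,y)])
def plan(way,start=None,k=1.0):
    """way: list of (pos,az,nrows). prints rows in tool axes, full-scale units"""
    s=monitor.observe();p,r=(s['position'],rot(s['tool_rot'])) if start is None else (np.array(start[0]),down(start[1]))
    D=[];W=[]
    for q,az,n in way:
        q=np.array(q);t=down(az);w=(r.inv()*t).as_rotvec()
        for i in range(n):
            ri=r*R.from_rotvec(w*i/n)
            D.append(((ri.inv().apply((q-p)/n))/.03*k).round(2).tolist());W.append((np.degrees(w/n)/6*k).round(2).tolist())
        p,r=q,t
    print('t',s['clock'],'pos',s['position'].round(4),'F',s['force'].round(1),'w',s['grip_width'])
    M=np.abs(np.array(D+W)).max();print('max',M);
    for i in range(0,len(D),10): print('{"delta_pos":',D[i:i+10],', "rotation":',W[i:i+10],'}')
E
python3 -c "
from h import *
plan([((.586,.161,.235),-38,19)])"
```

```text
t 0.1 pos [0.266  0.5653 0.2448] F [ 0.3 -0.9  0.2] w 0.08538191078463578
max 0.9
{"delta_pos": [[0.02, -0.4, 0.81], [0.02, -0.32, 0.84], [0.02, -0.24, 0.87], [0.02, -0.16, 0.89], [0.02, -0.08, 0.9], [0.02, 0.01, 0.9], [0.02, 0.09, 0.9], [0.02, 0.18, 0.89], [0.02, 0.26, 0.87], [0.02, 0.34, 0.84]] , "rotation": [[0.9, 0.0, 0.0], [0.9, 0.0, 0.0], [0.9, 0.0, 0.0], [0.9, 0.0, 0.0], [0.9, 0.0, 0.0], [0.9, 0.0, 0.0], [0.9, 0.0, 0.0], [0.9, 0.0, 0.0], [0.9, 0.0, 0.0], [0.9, 0.0, 0.0]] }
{"delta_pos": [[0.02, 0.42, 0.8], [0.02, 0.49, 0.76], [0.02, 0.56, 0.71], [0.02, 0.63, 0.65], [0.02, 0.69, 0.59], [0.02, 0.74, 0.52], [0.02, 0.78, 0.45], [0.02, 0.82, 0.37], [0.02, 0.85, 0.3]] , "rotation": [[0.9, 0.0, 0.0], [0.9, 0.0, 0.0], [0.9, 0.0, 0.0], [0.9, 0.0, 0.0], [0.9, 0.0, 0.0], [0.9, 0.0, 0.0], [0.9, 0.0, 0.0], [0.9, 0.0, 0.0], [0.9, 0.0, 0.0]] }
```

Emit:
{"method": "arm_command", "body": {
  "delta_pos": [
    [0.02,-0.4,0.81],
    [0.02,-0.32,0.84],
    [0.02,-0.24,0.87],
    [0.02,-0.16,0.89],
    [0.02,-0.08,0.9],
    [0.02,0.01,0.9],
    [0.02,0.09,0.9],
    [0.02,0.18,0.89],
    [0.02,0.26,0.87],
    [0.02,0.34,0.84]
  ],
  "rotation": [
    [0.9,0,0],
    [0.9,0,0],
    [0.9,0,0],
    [0.9,0,0],
    [0.9,0,0],
    [0.9,0,0],
    [0.9,0,0],
    [0.9,0,0],
    [0.9,0,0],
    [0.9,0,0]
  ]
}}

```text
clock: 1.1
position: [0.4334, 0.3441, 0.2356]
tool_rot: [-1.059, 1.564, -2.471]
force: [0.8, 0.6, 0.1]
grip_width: 0.085
```

```bash
python3 -c "
from h import *
s=monitor.observe();print(s['qpos'].round(2),rot(s['tool_rot']).as_matrix().round(3)[:,:2].T)
plan([((.586,.161,.235),-38,14)])"
```

```text
[-0.95  0.43  0.24  1.81 -0.13  0.92 -0.5 ] [[-0.005 -0.004 -1.   ]
 [ 0.987  0.158 -0.005]]
t 1.1 pos [0.4334 0.3441 0.2356] F [0.8 0.6 0.1] w 0.085022607685455
max 0.56
{"delta_pos": [[0.0, 0.29, 0.49], [0.0, 0.32, 0.47], [0.0, 0.34, 0.45], [0.0, 0.37, 0.43], [0.0, 0.4, 0.41], [0.0, 0.42, 0.38], [0.0, 0.44, 0.36], [0.0, 0.46, 0.33], [0.0, 0.48, 0.3], [0.0, 0.5, 0.28]] , "rotation": [[0.56, 0.0, 0.0], [0.56, 0.0, 0.0], [0.56, 0.0, 0.0], [0.56, 0.0, 0.0], [0.56, 0.0, 0.0], [0.56, 0.0, 0.0], [0.56, 0.0, 0.0], [0.56, 0.0, 0.0], [0.56, 0.0, 0.0], [0.56, 0.0, 0.0]] }
{"delta_pos": [[0.0, 0.51, 0.25], [0.0, 0.53, 0.22], [0.0, 0.54, 0.18], [0.0, 0.55, 0.15]] , "rotation": [[0.56, 0.0, 0.0], [0.56, 0.0, 0.0], [0.56, 0.0, 0.0], [0.56, 0.0, 0.0]] }
```

```bash
python3 -c "
from h import *
plan([((.580,.167,.235),-38,10)])"
```

```text
t 1.1 pos [0.4334 0.3441 0.2356] F [0.8 0.6 0.1] w 0.085022607685455
max 0.79
{"delta_pos": [[0.0, 0.39, 0.66], [0.0, 0.44, 0.63], [0.0, 0.49, 0.59], [0.0, 0.54, 0.55], [0.0, 0.58, 0.5], [0.0, 0.62, 0.45], [0.0, 0.66, 0.4], [0.0, 0.69, 0.34], [0.0, 0.71, 0.28], [0.0, 0.73, 0.23]] , "rotation": [[0.79, 0.0, 0.0], [0.79, 0.0, 0.0], [0.79, 0.0, 0.0], [0.79, 0.0, 0.0], [0.79, 0.0, 0.0], [0.79, 0.0, 0.0], [0.79, 0.0, 0.0], [0.79, 0.0, 0.0], [0.79, 0.0, 0.0], [0.79, 0.0, 0.0]] }
```

Emit:
{"method": "arm_command", "body": {
  "delta_pos": [
    [0.0,0.39,0.66],
    [0.0,0.44,0.63],
    [0.0,0.49,0.59],
    [0.0,0.54,0.55],
    [0.0,0.58,0.5],
    [0.0,0.62,0.45],
    [0.0,0.66,0.4],
    [0.0,0.69,0.34],
    [0.0,0.71,0.28],
    [0.0,0.73,0.23]
  ],
  "rotation": [
    [0.79,0,0],
    [0.79,0,0],
    [0.79,0,0],
    [0.79,0,0],
    [0.79,0,0],
    [0.79,0,0],
    [0.79,0,0],
    [0.79,0,0],
    [0.79,0,0],
    [0.79,0,0]
  ]
}}

```text
clock: 2.1
position: [0.5837, 0.1519, 0.2348]
tool_rot: [-0.219, 1.563, -2.51]
force: [-0.3, -0.3, -0.3]
grip_width: 0.0855
```

Emit:
{"method": "arm_command", "body": {
  "delta_pos": [
    [0,0,0]
  ],
  "rotation": [
    [0,0,0]
  ],
  "gripper": -0.3
}}

```text
clock: 2.2
position: [0.5853, 0.1485, 0.2347]
tool_rot: [-0.001, 1.563, -2.3]
force: [-0.5, 0.2, 0.5]
grip_width: 0.0731
```

```bash
python3 -c "
from h import *
import pickle
s=monitor.observe();c=cam('wrist');im=optics.grab_frame('wrist');pickle.dump((s,c),open('w1.pkl','wb'))
print(s['qpos'].round(2),s['position'],rot(s['tool_rot']).as_matrix().round(3)[:,:2].T, proj(c,(.586,.161,.154)))
cv2.imwrite('pics/w1.png',im[:,:,::-1])"
```

```text
[-0.68  0.55  0.49  1.68 -0.29  0.99 -0.81] [0.58532214 0.14849854 0.23472536] [[-0.005 -0.006 -1.   ]
 [ 0.746 -0.665 -0.   ]] [314.6693971  237.52362698]
```

View pics/w1.png

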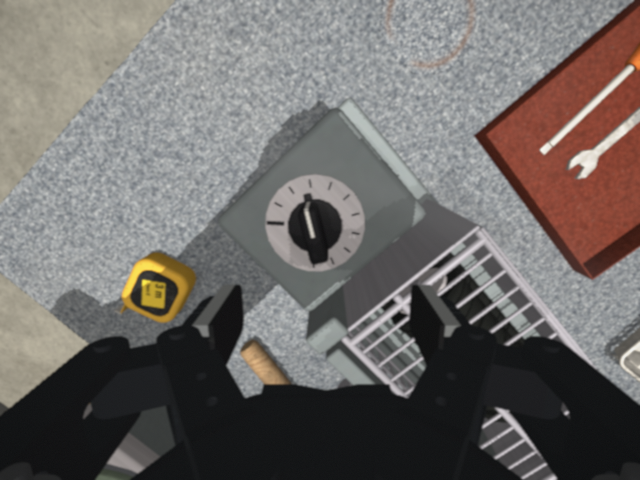

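```bash
python3 -c "
from h import *
import pickle
s,c=pickle.load(open('w1.pkl','rb'))
U=lambda u,v,z:unproj(c,(u,v),z)
az=lambda d:np.degrees(np.arctan2(d[1],d[0]))
print('plate',U(314.5,223,.117), 'mark az',az(U(267,222,.117)-U(285,222.5,.117)), az(U(267,222,.117)-U(314.5,223,.117)))
print('ptr',az(U(307,203,.154)-U(312,237,.154)),'tops',U(307,196,.154),U(319,262,.154),U(319,255,.154))
print('keeper etc',)
im=cv2.imread('pics/w1.png');cv2.imwrite('pics/w1c.png',cv2.resize(im[160:290,240:400],None,fx=4,fy=4,interpolation=cv2.INTER_CUBIC))
"
```

```text
plate [0.58579562 0.16272789 0.117     ] mark az 136.58816373701856 136.98343424909712
ptr 55.669835497258305 tops [0.60052485 0.18408267 0.154     ] [0.57686533 0.14671547 0.154     ] [0.58012159 0.15031996 0.154     ]
keeper etc
```

View pics/w1c.png

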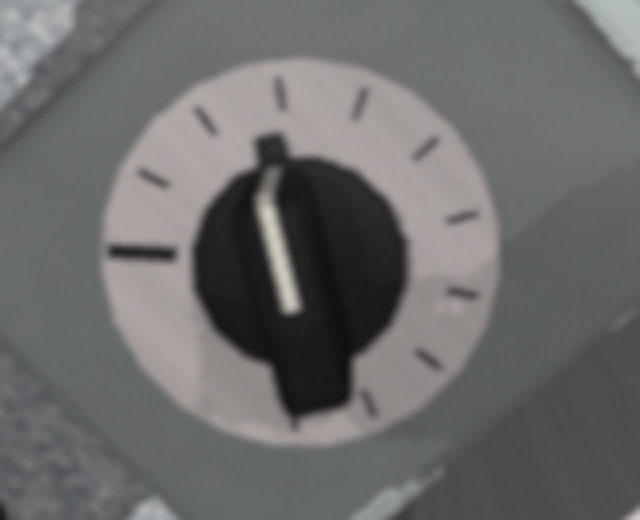

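```bash
python3 -c "
from h import *
import pickle
s,c=pickle.load(open('w1.pkl','rb'))
f=lambda u,v,z:unproj(c,(240+(u+.5)/4-.5,160+(v+.5)/4-.5),z)
az=lambda d:np.degrees(np.arctan2(d[1],d[0]))
a,b=f(265,198,.154),f(320,408,.154);print(az(a-b),np.linalg.norm(a-b),(a+b)/2,az(f(265,200,.154)-f(291,312,.154)))
p=f(301,252,.117);print('plate',p,'skirt',f(301,260,.124),'mark',az(f(110,251,.117)-f(174,254,.117)),az(f(110,251,.117)-p))
plan([((.586,.162,.235),-35,2),((.586,.162,.144),-35,5)])"
```

```text
61.85027191743639 0.03607946878913405 [0.58585867 0.16254107 0.154     ] 60.245319865966195
plate [0.58620015 0.16275373 0.117     ] skirt [0.58642794 0.16267671 0.124     ] mark 135.46440533567034 137.91231360124814
t 2.25 pos [0.5845 0.15   0.2346] F [-0.5 -0.4 -0. ] w 0.06640021804705946
max 0.61
{"delta_pos": [[-0.01, -0.11, -0.17], [-0.01, -0.1, -0.17], [0.61, 0.0, 0.0], [0.61, 0.0, 0.0], [0.61, 0.0, 0.0], [0.61, 0.0, 0.0], [0.61, 0.0, 0.0]] , "rotation": [[-0.54, 0.04, 0.01], [-0.54, 0.04, 0.01], [0.0, 0.0, 0.0], [0.0, 0.0, 0.0], [0.0, 0.0, 0.0], [0.0, 0.0, 0.0], [0.0, 0.0, 0.0]] }
```

```bash
python3 -c "
from h import *
plan([((.586,.1626,.19),-29,5)])"
```

```text
t 2.25 pos [0.5845 0.15   0.2346] F [-0.5 -0.4 -0. ] w 0.06640021804705946
max 0.42
{"delta_pos": [[0.3, -0.05, -0.07], [0.3, -0.05, -0.07], [0.3, -0.04, -0.07], [0.3, -0.04, -0.08], [0.3, -0.04, -0.08]] , "rotation": [[-0.42, 0.01, 0.0], [-0.42, 0.01, 0.0], [-0.42, 0.01, 0.0], [-0.42, 0.01, 0.0], [-0.42, 0.01, 0.0]] }
```

Emit:
{"method": "arm_command", "body": {
  "delta_pos": [
    [0.3,-0.05,-0.07],
    [0.3,-0.05,-0.07],
    [0.3,-0.04,-0.07],
    [0.3,-0.04,-0.08],
    [0.3,-0.04,-0.08],
    [0,0,0],
    [0,0,0]
  ],
  "rotation": [
    [-0.42,0.01,0],
    [-0.42,0.01,0],
    [-0.42,0.01,0],
    [-0.42,0.01,0],
    [-0.42,0.01,0],
    [0,0,0],
    [0,0,0]
  ]
}}

```text
clock: 2.95
position: [0.5837, 0.1678, 0.1875]
tool_rot: [-1.404, 1.566, 2.819]
force: [0.5, 0.5, -0.1]
grip_width: 0.0558
```

```bash
python3 -c "
from h import *
s=monitor.observe();y=rot(s['tool_rot']).as_matrix()[:,1];print(np.degrees(np.arctan2(y[1],y[0])))
plan([((.586,.1626,.144),-29,4)])"
```

```text
-28.045277349561232
t 2.95 pos [0.5837 0.1678 0.1875] F [ 0.5  0.5 -0.1] w 0.055751311222481184
max 0.36
{"delta_pos": [[0.36, 0.04, 0.03], [0.36, 0.04, 0.03], [0.36, 0.04, 0.03], [0.36, 0.04, 0.03]] , "rotation": [[0.04, 0.0, 0.01], [0.04, 0.0, 0.01], [0.04, 0.0, 0.01], [0.04, 0.0, 0.01]] }
```

Emit:
{"method": "arm_command", "body": {
  "delta_pos": [
    [0.36,0.04,0.03],
    [0.36,0.04,0.03],
    [0.36,0.04,0.03],
    [0.26,0.04,0.03],
    [0,0,0],
    [0,0,0]
  ],
  "rotation": [
    [0.04,0,0],
    [0.04,0,0],
    [0.04,0,0],
    [0.04,0,0],
    [0,0,0],
    [0,0,0]
  ]
}}

```text
clock: 3.55
position: [0.5861, 0.1619, 0.1439]
tool_rot: [-1.329, 1.565, 2.873]
force: [0.6, -0.3, -0.2]
grip_width: 0.0556
```

```bash
python3 -c "
from h import *
plan([((.586,.1626,.144),-29,1)])"
```

```text
t 3.55 pos [0.5861 0.1619 0.1439] F [ 0.6 -0.3 -0.2] w 0.055584041353714704
max 0.05
{"delta_pos": [[-0.0, -0.01, -0.02]] , "rotation": [[-0.04, 0.01, 0.05]] }
```

Emit:
{"method": "arm_command", "body": {
  "delta_pos": [
    [0,0,0],
    [0,0,0],
    [0,0,0],
    [0,0,0],
    [0,0,0],
    [0,0,0]
  ],
  "rotation": [
    [0,0,0],
    [0,0,0],
    [0,0,0],
    [0,0,0],
    [0,0,0],
    [0,0,0]
  ],
  "gripper": 1,
  "grip_force": 25
}}

```text
clock: 4.15
position: [0.5859, 0.1624, 0.1448]
tool_rot: [-1.478, 1.565, 2.724]
force: [-0.2, -0.2, -1.8]
grip_width: 0.0123
```

```bash
python3 -c "
from h import *
s=monitor.observe();y=rot(s['tool_rot']).as_matrix()[:,1];print(np.degrees(np.arctan2(y[1],y[0])),s['force'],s['moment'],s['qpos'].round(2))
plan([((.586,.1623,.144),46.5,15)])"
```

```text
-29.21853083335185 [-0.15968482 -0.24889631 -1.82986253] [-0.02613076 -0.12291425 -0.08381808] [-0.62  0.65  0.38  1.74 -0.32  0.81 -0.6 ]
t 4.15 pos [0.5859 0.1624 0.1448] F [-0.2 -0.2 -1.8] w 0.01226303764835011
max 0.84
{"delta_pos": [[0.0, 0.0, 0.0], [0.0, 0.0, 0.0], [0.0, 0.0, 0.0], [0.0, 0.0, 0.0], [0.0, 0.0, 0.0], [0.0, 0.0, 0.0], [0.0, 0.0, 0.0], [0.0, 0.0, 0.0], [0.0, 0.0, 0.0], [0.0, 0.0, 0.0]] , "rotation": [[-0.84, -0.0, 0.0], [-0.84, -0.0, 0.0], [-0.84, -0.0, 0.0], [-0.84, -0.0, 0.0], [-0.84, -0.0, 0.0], [-0.84, -0.0, 0.0], [-0.84, -0.0, 0.0], [-0.84, -0.0, 0.0], [-0.84, -0.0, 0.0], [-0.84, -0.0, 0.0]] }
{"delta_pos": [[0.0, 0.0, 0.0], [0.0, 0.0, 0.0], [0.0, 0.0, 0.0], [0.0, 0.0, 0.0], [0.0, -0.0, 0.0]] , "rotation": [[-0.84, -0.0, 0.0], [-0.84, -0.0, 0.0], [-0.84, -0.0, 0.0], [-0.84, -0.0, 0.0], [-0.84, -0.0, 0.0]] }
```

Emit:
{"method": "arm_command", "body": {
  "delta_pos": [
    [0,0,0],
    [0,0,0],
    [0,0,0],
    [0,0,0],
    [0,0,0],
    [0,0,0],
    [0,0,0],
    [0,0,0],
    [0,0,0],
    [0,0,0]
  ],
  "rotation": [
    [-0.7,0,0],
    [-0.7,0,0],
    [-0.7,0,0],
    [-0.7,0,0],
    [-0.7,0,0],
    [-0.7,0,0],
    [-0.7,0,0],
    [-0.7,0,0],
    [-0.7,0,0],
    [-0.7,0,0]
  ]
}}

```text
clock: 5.15
position: [0.5848, 0.1626, 0.1448]
tool_rot: [-2.061, 1.564, 2.903]
force: [-1.3, 0.1, -1.3]
grip_width: 0.0121
```

```bash
python3 -c "
from h import *
s=monitor.observe();y=rot(s['tool_rot']).as_matrix()[:,1];print(np.degrees(np.arctan2(y[1],y[0])),s['force'],s['moment'],s['qpos'].round(2))
plan([((.586,.1623,.144),45.8,6)])"
```

```text
14.3943826879964 [-1.34215807  0.09057275 -1.28849996] [-0.02067893  0.15058264 -0.04875772] [-0.48  0.62  0.17  1.74 -0.14  0.8   0.01]
t 5.15 pos [0.5848 0.1626 0.1448] F [-1.3  0.1 -1.3] w 0.012120594734512206
max 0.87
{"delta_pos": [[0.0, 0.01, 0.0], [0.0, 0.01, 0.0], [0.0, 0.01, 0.0], [0.0, 0.01, 0.01], [0.0, 0.0, 0.01], [0.0, 0.0, 0.01]] , "rotation": [[-0.87, -0.01, 0.01], [-0.87, -0.01, 0.01], [-0.87, -0.01, 0.01], [-0.87, -0.01, 0.01], [-0.87, -0.01, 0.01], [-0.87, -0.01, 0.01]] }
```

Emit:
{"method": "arm_command", "body": {
  "delta_pos": [
    [0,0.01,0],
    [0,0.01,0],
    [0,0.01,0],
    [0,0,0],
    [0,0,0],
    [0,0,0],
    [0,0,0],
    [0,0,0]
  ],
  "rotation": [
    [-0.75,0,0],
    [-0.75,0,0],
    [-0.75,0,0],
    [-0.75,0,0],
    [-0.75,0,0],
    [-0.6,0,0],
    [0,0,0],
    [0,0,0]
  ]
}}

```text
clock: 5.95
position: [0.5841, 0.1623, 0.1448]
tool_rot: [-2.414, 1.56, 3.024]
force: [-1.8, 1.1, -1.4]
grip_width: 0.0123
```

```bash
python3 -c "
from h import *
s=monitor.observe();y=rot(s['tool_rot']).as_matrix()[:,1];print(np.degrees(np.arctan2(y[1],y[0])),s['force'],s['moment'],s['qpos'].round(2))
plan([((.586,.1623,.144),45.8,1)])"
```

```text
41.55305394262296 [-1.77600211  1.05892066 -1.39044027] [ 0.20192752 -0.06281178  0.01560837] [-0.39  0.62  0.04  1.73 -0.04  0.8   0.39]
t 5.95 pos [0.5841 0.1623 0.1448] F [-1.8  1.1 -1.4] w 0.012262438042163164
max 0.71
{"delta_pos": [[0.03, 0.05, 0.04]] , "rotation": [[-0.71, -0.08, 0.06]] }
```

Emit:
{"method": "arm_command", "body": {
  "delta_pos": [
    [0,0.03,0.03],
    [0,0.02,0.02],
    [0,0,0],
    [0,0,0],
    [0,0,0]
  ],
  "rotation": [
    [-0.4,-0.04,0.03],
    [-0.35,-0.04,0.03],
    [0,0,0],
    [0,0,0],
    [0,0,0]
  ]
}}

```text
clock: 6.45
position: [0.5839, 0.1622, 0.1448]
tool_rot: [-2.053, 1.566, -2.826]
force: [-1.6, 0.7, -0.1]
grip_width: 0.0123
```

Emit:
{"method": "arm_command", "body": {
  "delta_pos": [
    [0,0,0],
    [0,0,0],
    [0,0,0],
    [0,0,0],
    [-0.6,0,0],
    [-0.6,0,0],
    [-0.6,0,0],
    [-0.6,0,0],
    [-0.6,0,0]
  ],
  "rotation": [
    [0,0,0],
    [0,0,0],
    [0,0,0],
    [0,0,0],
    [0,0,0],
    [0,0,0],
    [0,0,0],
    [0,0,0],
    [0,0,0]
  ],
  "gripper": -0.3
}}

```text
clock: 7.35
position: [0.584, 0.1617, 0.2359]
tool_rot: [-1.96, 1.563, -2.736]
force: [0.1, -1.0, -0.1]
grip_width: 0.0557
```

```bash
python3 -c "
from h import *
s=monitor.observe();y=rot(s['tool_rot']).as_matrix()[:,1];print(np.degrees(np.arctan2(y[1],y[0])),s['force'],s['moment'],s['qpos'].round(2))
print(proj(cam('wrist'),(.586,.162,.154)))
plan([((.500,-.035,.26),90,10)])"
```

```text
45.5581102201923 [ 0.08379911 -0.99819998 -0.13166969] [ 0.01305827 -0.08202854  0.03655041] [-0.39  0.51  0.03  1.66 -0.02  0.99  0.44]
[329.01604703 254.59058184]
t 7.35 pos [0.584  0.1617 0.2359] F [ 0.1 -1.  -0.1] w 0.05566023984329096
max 0.74
{"delta_pos": [[-0.08, -0.66, 0.26], [-0.08, -0.68, 0.21], [-0.08, -0.7, 0.15], [-0.08, -0.71, 0.1], [-0.08, -0.71, 0.04], [-0.08, -0.71, -0.01], [-0.08, -0.71, -0.07], [-0.08, -0.7, -0.12], [-0.08, -0.69, -0.18], [-0.08, -0.68, -0.23]] , "rotation": [[-0.74, -0.01, 0.01], [-0.74, -0.01, 0.01], [-0.74, -0.01, 0.01], [-0.74, -0.01, 0.01], [-0.74, -0.01, 0.01], [-0.74, -0.01, 0.01], [-0.74, -0.01, 0.01], [-0.74, -0.01, 0.01], [-0.74, -0.01, 0.01], [-0.74, -0.01, 0.01]] }
```

```bash
python3 -c "
from h import *
c=cam('wrist');im=optics.grab_frame('wrist')[:,:,::-1]
cv2.imwrite('pics/w2c.png',cv2.resize(im[170:300,250:410],None,fx=4,fy=4,interpolation=cv2.INTER_CUBIC))
import pickle;pickle.dump(c,open('w2.pkl','wb'))
"
```

```text
(no output)
```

View pics/w2c.png

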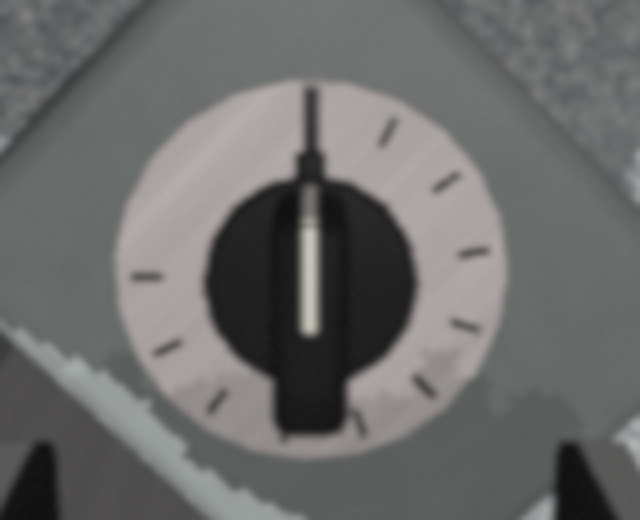

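The pointer stands right on the long mark (crop x≈310 for both). On to the bolt knob.

Emit:
{"method": "arm_command", "body": {
  "delta_pos": [
    [-0.08,-0.66,0.26],
    [-0.08,-0.68,0.21],
    [-0.08,-0.7,0.15],
    [-0.08,-0.71,0.1],
    [-0.08,-0.71,0.04],
    [-0.08,-0.71,-0.01],
    [-0.08,-0.71,-0.07],
    [-0.08,-0.7,-0.12],
    [-0.08,-0.69,-0.18],
    [-0.05,-0.5,-0.23],
    [0,0,0],
    [0,0,0]
  ],
  "rotation": [
    [-0.74,0,0],
    [-0.74,0,0],
    [-0.74,0,0],
    [-0.74,0,0],
    [-0.74,0,0],
    [-0.74,0,0],
    [-0.74,0,0],
    [-0.74,0,0],
    [-0.74,0,0],
    [-0.5,0,0],
    [0,0,0],
    [0,0,0]
  ]
}}

```text
schema error: expected 1 to 10 rows
```

Emit:
{"method": "arm_command", "body": {
  "delta_pos": [
    [-0.08,-0.66,0.26],
    [-0.08,-0.68,0.21],
    [-0.08,-0.7,0.15],
    [-0.08,-0.71,0.1],
    [-0.08,-0.71,0.04],
    [-0.08,-0.71,-0.01],
    [-0.08,-0.71,-0.07],
    [-0.08,-0.7,-0.12],
    [-0.08,-0.69,-0.18],
    [-0.05,-0.5,-0.23]
  ],
  "rotation": [
    [-0.74,0,0],
    [-0.74,0,0],
    [-0.74,0,0],
    [-0.74,0,0],
    [-0.74,0,0],
    [-0.74,0,0],
    [-0.74,0,0],
    [-0.74,0,0],
    [-0.74,0,0],
    [-0.5,0,0]
  ]
}}

```text
clock: 8.4
position: [0.5016, -0.035, 0.2641]
tool_rot: [-0.544, 1.57, -0.538]
force: [-0.3, 0.8, 0.0]
grip_width: 0.0558
```

Emit:
{"method": "arm_command", "body": {
  "delta_pos": [
    [0,0,0],
    [0,0,0]
  ],
  "rotation": [
    [0,0,0],
    [0,0,0]
  ]
}}

```text
clock: 8.6
position: [0.5012, -0.037, 0.2646]
tool_rot: [-0.506, 1.569, -0.503]
force: [-0.5, 0.7, 0.3]
grip_width: 0.0551
```

```bash
python3 -c "
from h import *
c=cam('wrist');im=optics.grab_frame('wrist')[:,:,::-1];s=monitor.observe()
cv2.imwrite('pics/w3.png',im)
import pickle;pickle.dump(c,open('w3.pkl','wb'))
u=proj(c,(.512,-.051,.192)).round().astype(int);print(u)
x0=int(np.clip(u[0]-90,0,460));y0=int(np.clip(u[1]-70,0,340));print(x0,y0)
cv2.imwrite('pics/w3c.png',cv2.resize(im[y0:y0+140,x0:x0+180],None,fx=4,fy=4,interpolation=cv2.INTER_CUBIC))
y=rot(s['tool_rot']).as_matrix()[:,1];print(np.degrees(np.arctan2(y[1],y[0])),s['position'],s['qpos'].round(2))
"
```

```text
[304 272]
214 202
90.2033270403487 [ 0.50121914 -0.0368877   0.26454295] [ 0.03  0.3  -0.1   1.89  0.04  0.94  1.49]
```

View pics/w3c.png

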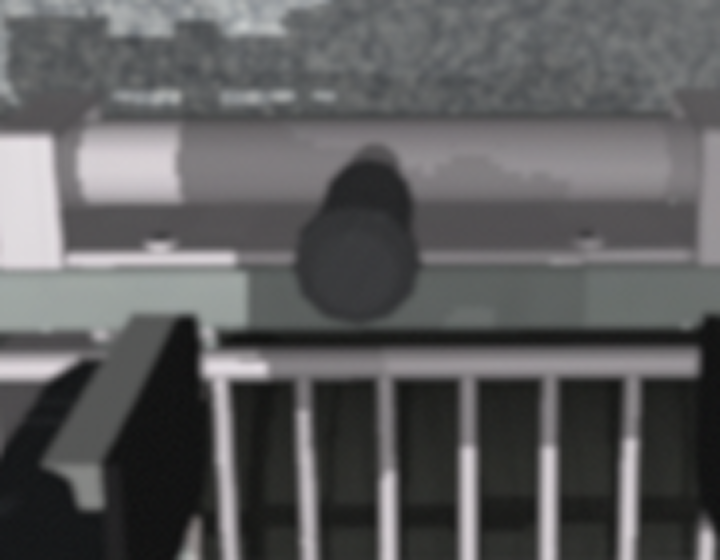

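```bash
python3 -c "
from h import *
import pickle
c=pickle.load(open('w3.pkl','rb'));print(c['origin'],c['rotation'])
f=lambda u,v:(214+(u+.5)/4-.5,202+(v+.5)/4-.5)
t=cam('top')
for z in(.165,.175,.185,.191,.2):
    a=unproj(c,f(357,264),z);b=unproj(t,(345.25,229.7),z);e=unproj(c,f(297,264),z);g=unproj(c,f(417,264),z);print(z,a.round(4),b.round(4),np.linalg.norm(e-g))
print('rod edges z.124',unproj(c,f(500,130),.124),unproj(c,f(500,198),.124))
print('rod ax L/R',unproj(c,f(120,164),.124),unproj(c,f(620,164),.124))
print('gate top edge',unproj(c,f(640,264),.145),unproj(c,f(100,264),.145))
"
```

```text
[ 0.43473236 -0.03660969  0.39232407] [2.87473428e+00 8.96687342e-04 1.57306548e+00]
0.165 [ 0.5188 -0.0534  0.165 ] [ 0.5121 -0.0528  0.165 ] 0.02168512716400722
0.175 [ 0.5151 -0.0527  0.175 ] [ 0.5113 -0.0525  0.175 ] 0.020731197057723683
0.185 [ 0.5114 -0.0519  0.185 ] [ 0.5105 -0.0521  0.185 ] 0.01977726695144016
0.191 [ 0.5092 -0.0515  0.191 ] [ 0.51   -0.0519  0.191 ] 0.019204908887670045
0.2 [ 0.5059 -0.0508  0.2   ] [ 0.5093 -0.0516  0.2   ] 0.01834637179201487
rod edges z.124 [ 0.5043898  -0.02628626  0.124     ] [ 0.5191669  -0.02610644  0.124     ]
rod ax L/R [ 0.51192737 -0.10559245  0.124     ] [ 0.51166345 -0.00113347  0.124     ]
gate top edge [0.52607846 0.00075363 0.145     ] [ 0.52635457 -0.10541249  0.145     ]
```

```bash
python3 -c "
from h import *
plan([((.5107,-.052,.235),90,2),((.5107,-.052,.168),90,4)])"
```

```text
t 8.65 pos [ 0.5012 -0.0369  0.2645] F [-0.3 -1.1 -0.2] w 0.05567447193819807
max 0.56
{"delta_pos": [[0.49, -0.25, 0.16], [0.49, -0.25, 0.16], [0.56, 0.0, 0.0], [0.56, 0.0, 0.0], [0.56, 0.0, 0.0], [0.56, 0.0, 0.0]] , "rotation": [[0.02, 0.01, 0.01], [0.02, 0.01, 0.01], [0.0, 0.0, 0.0], [0.0, 0.0, 0.0], [0.0, 0.0, 0.0], [0.0, 0.0, 0.0]] }
```

Emit:
{"method": "arm_command", "body": {
  "delta_pos": [
    [0.4,-0.25,0.16],
    [0.4,-0.25,0.16],
    [0,0,0],
    [0.5,0,0],
    [0.5,0,0],
    [0.3,0,0],
    [0,0,0],
    [0,0,0]
  ],
  "rotation": [
    [0.02,0,0],
    [0.02,0,0],
    [0,0,0],
    [0,0,0],
    [0,0,0],
    [0,0,0],
    [0,0,0],
    [0,0,0]
  ]
}}

```text
clock: 9.45
position: [0.5129, -0.0509, 0.1958]
tool_rot: [-2.79, 1.57, -2.79]
force: [0.6, 0.2, 0.1]
grip_width: 0.0555
```

```bash
python3 -c "
from h import *
plan([((.5107,-.052,.167),90,2)])"
```

```text
t 9.45 pos [ 0.5129 -0.0509  0.1958] F [0.6 0.2 0.1] w 0.05550942449646998
max 0.48
{"delta_pos": [[0.48, -0.02, -0.04], [0.48, -0.02, -0.04]] , "rotation": [[-0.0, -0.01, 0.0], [-0.0, -0.01, 0.0]] }
```

Emit:
{"method": "arm_command", "body": {
  "delta_pos": [
    [0.4,-0.02,-0.04],
    [0.4,-0.02,-0.04],
    [0.1,0,0],
    [0,0,0],
    [0,0,0]
  ],
  "rotation": [
    [0,0,0],
    [0,0,0],
    [0,0,0],
    [0,0,0],
    [0,0,0]
  ]
}}

```text
clock: 9.95
position: [0.5106, -0.0522, 0.1673]
tool_rot: [-1.191, 1.57, -1.192]
force: [-0.8, 1.0, -0.8]
grip_width: 0.0556
```

```bash
python3 -c "
from h import *
plan([((.5107,-.052,.167),90,1)])
im=optics.grab_frame('wrist')[:,:,::-1];cv2.imwrite('pics/w4.png',im)"
```

```text
t 9.95 pos [ 0.5106 -0.0522  0.1673] F [-0.8  1.  -0.8] w 0.05563578961232588
max 0.01
{"delta_pos": [[0.01, 0.01, 0.0]] , "rotation": [[-0.01, 0.0, 0.0]] }
```

View pics/w4.png

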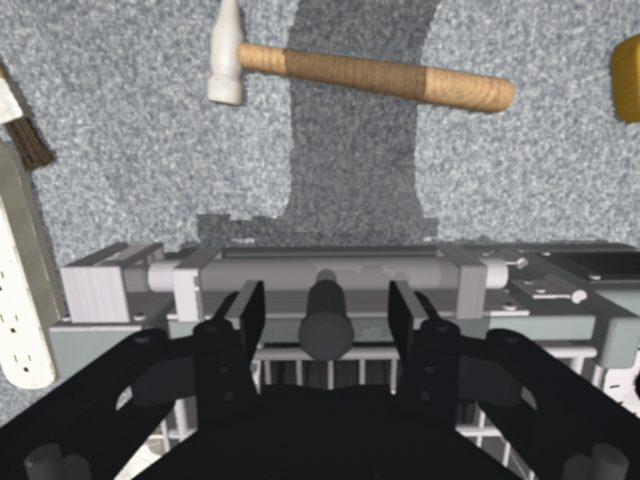

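The knob sits centred between the fingers at about (327,330). I'll close on it.

Emit:
{"method": "arm_command", "body": {
  "delta_pos": [
    [0,0,0],
    [0,0,0],
    [0,0,0],
    [0,0,0],
    [0,0,0],
    [0,0,0]
  ],
  "rotation": [
    [0,0,0],
    [0,0,0],
    [0,0,0],
    [0,0,0],
    [0,0,0],
    [0,0,0]
  ],
  "gripper": 1,
  "grip_force": 40
}}

```text
clock: 10.6
position: [0.511, -0.0523, 0.1682]
tool_rot: [-0.324, 1.569, -0.325]
force: [0.0, -0.2, -0.7]
grip_width: 0.0189
```

Emit:
{"method": "arm_command", "body": {
  "delta_pos": [
    [-0.1,0,0],
    [-0.1,0,0],
    [-0.1,0,0],
    [0,0,0]
  ],
  "rotation": [
    [0,0,0],
    [0,0,0],
    [0,0,0],
    [0,0,0]
  ]
}}

```text
clock: 11.0
position: [0.5109, -0.0523, 0.1778]
tool_rot: [-0.376, 1.569, -0.377]
force: [0.0, -0.2, -4.6]
grip_width: 0.019
```

Emit:
{"method": "arm_command", "body": {
  "delta_pos": [
    [0,0.15,0],
    [0,0.15,0],
    [0,0.15,0],
    [0,0,0]
  ],
  "rotation": [
    [0,0,0],
    [0,0,0],
    [0,0,0],
    [0,0,0]
  ]
}}

```text
clock: 11.4
position: [0.5108, -0.0376, 0.1777]
tool_rot: [-0.591, 1.57, -0.592]
force: [0.5, 0.5, -3.8]
grip_width: 0.0188
```

Emit:
{"method": "arm_command", "body": {
  "delta_pos": [
    [0,0.2,0],
    [0,0.2,0],
    [0,0.2,0],
    [0,0.2,0],
    [0,0.2,0],
    [0,0.1,0],
    [0,0,0],
    [0,0,0]
  ],
  "rotation": [
    [0,0,0],
    [0,0,0],
    [0,0,0],
    [0,0,0],
    [0,0,0],
    [0,0,0],
    [0,0,0],
    [0,0,0]
  ]
}}

```text
clock: 12.2
position: [0.5104, -0.0023, 0.1774]
tool_rot: [-1.599, 1.568, -1.6]
force: [1.4, -3.5, -3.4]
grip_width: 0.0191
```

```bash
python3 -c "
from h import *
p=monitor.observe()['position'];H=np.array([.5265,.0875])
way=[]
for i in range(1,9):
    t=.47*i/8;v=p[:2]-H;q=H+[np.cos(t)*v[0]+np.sin(t)*v[1],-np.sin(t)*v[0]+np.cos(t)*v[1]];way.append(((*q,p[2]),90.3-np.degrees(t),1))
print(way[-1]);plan(way)"
```

```text
((np.float64(0.47145942470308616), np.float64(0.014748835270432165), np.float64(0.17739363866741764)), np.float64(63.370983628851306), 1)
t 12.2 pos [ 0.5104 -0.0023  0.1774] F [ 1.4 -3.5 -3.4] w 0.019059481038016045
max 0.56
{"delta_pos": [[-0.0, 0.04, -0.17], [0.0, 0.04, -0.17], [0.0, 0.04, -0.17], [0.0, 0.04, -0.17], [0.0, 0.04, -0.17], [0.0, 0.04, -0.17], [0.0, 0.04, -0.17], [0.0, 0.04, -0.17]] , "rotation": [[0.5, -0.0, 0.02], [0.56, 0.0, 0.0], [0.56, 0.0, 0.0], [0.56, 0.0, 0.0], [0.56, 0.0, 0.0], [0.56, 0.0, 0.0], [0.56, 0.0, 0.0], [0.56, 0.0, 0.0]] }
```

Emit:
{"method": "arm_command", "body": {
  "delta_pos": [
    [0,0.04,-0.17],
    [0,0.04,-0.17],
    [0,0.04,-0.17],
    [0,0.04,-0.17],
    [0,0,0]
  ],
  "rotation": [
    [0.5,0,0],
    [0.56,0,0],
    [0.56,0,0],
    [0.56,0,0],
    [0,0,0]
  ]
}}

```text
clock: 12.7
position: [0.4908, 0.0033, 0.1776]
tool_rot: [-0.889, 1.567, -1.127]
force: [2.0, -3.2, -3.6]
grip_width: 0.0188
```

```bash
python3 -c "
from h import *
s=monitor.observe();p=s['position'];H=np.array([.5265,.0875]);y=rot(s['tool_rot']).as_matrix()[:,1];a=np.degrees(np.arctan2(y[1],y[0]))
v=p[:2]-H;v0=np.array([.5104,-.0023])-H
t0=np.arctan2(v0[1],v0[0])-np.arctan2(v[1],v[0]);print('theta',t0,'r',np.linalg.norm(v),np.linalg.norm(v0),a,s['force'])
way=[]
for i in range(1,6):
    t=t0+(.46-t0)*i/5;q=H+[np.cos(t)*v0[0]+np.sin(t)*v0[1],-np.sin(t)*v0[0]+np.cos(t)*v0[1]];way.append(((*q,p[2]),90.3-np.degrees(t),1))
plan(way)"
```

```text
theta 0.22392825040957143 r 0.09150975849423937 0.09123184750951828 76.31823337593529 [ 1.95112693 -3.21653294 -3.60428248]
t 12.7 pos [0.4908 0.0033 0.1776] F [ 2.  -3.2 -3.6] w 0.018778745131518434
max 0.45
{"delta_pos": [[-0.0, 0.04, -0.14], [0.0, 0.03, -0.14], [0.0, 0.03, -0.14], [0.0, 0.03, -0.14], [0.0, 0.03, -0.14]] , "rotation": [[0.26, 0.03, 0.03], [0.45, 0.0, 0.0], [0.45, 0.0, 0.0], [0.45, 0.0, 0.0], [0.45, 0.0, 0.0]] }
```

Emit:
{"method": "arm_command", "body": {
  "delta_pos": [
    [0,0.04,-0.14],
    [0,0.03,-0.14],
    [0,0.03,-0.14],
    [0,0.03,-0.14],
    [0,0.03,-0.14],
    [0,0,0],
    [0,0,0],
    [0,0,0],
    [0,0,0]
  ],
  "rotation": [
    [0.26,0.03,0.03],
    [0.45,0,0],
    [0.45,0,0],
    [0.45,0,0],
    [0.45,0,0],
    [0,0,0],
    [0,0,0],
    [0,0,0],
    [0,0,0]
  ]
}}

```text
clock: 13.6
position: [0.4743, 0.0125, 0.178]
tool_rot: [-0.085, 1.568, -0.535]
force: [0.3, -2.7, -4.2]
grip_width: 0.019
```

```bash
python3 -c "
from h import *
s=monitor.observe();p=s['position'];H=np.array([.5265,.0875])
v=p[:2]-H;v0=np.array([.5104,-.0023])-H
print('theta',np.arctan2(v0[1],v0[0])-np.arctan2(v[1],v[0]),'r',np.linalg.norm(v),np.linalg.norm(v0),s['force'],s['grip_width'])
t=optics.grab_frame('top')[:,:,::-1]
cv2.imwrite('pics/t5.png',cv2.resize(t[150:310,225:465],None,fx=3,fy=3,interpolation=cv2.INTER_CUBIC))
sc=optics.grab_frame('scene')[:,:,::-1]
cv2.imwrite('pics/s5.png',cv2.resize(sc[150:340,210:450],None,fx=3,fy=3,interpolation=cv2.INTER_CUBIC))"
```

```text
theta 0.43056765499717065 r 0.09139432480085685 0.09123184750951828 [ 0.33565166 -2.73323677 -4.23767382] 0.018992126530284845
```

View pics/s5.png

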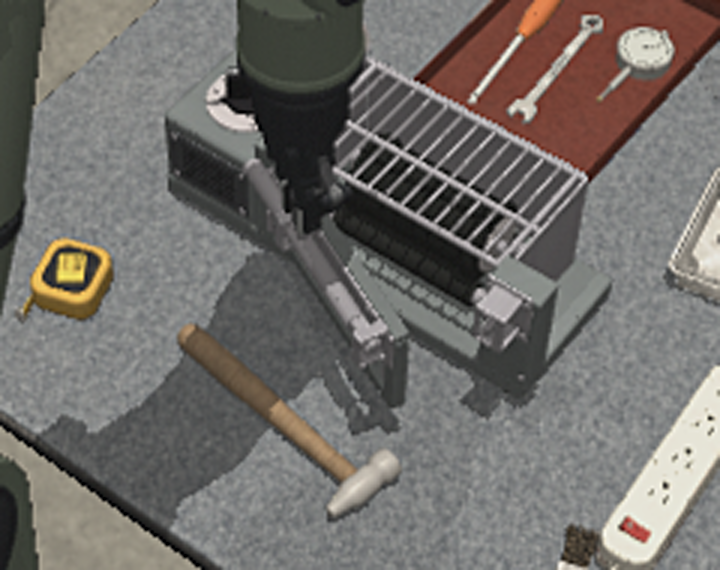

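The gate stands open about 0.43 rad with the knob still gripped, and hammer, tape and brush are clear of it. I'm handing in.

```bash
python3 -c "
from h import *
s=monitor.observe();print(s['clock'],s['position'],np.abs(s['qd']).max(),s['grip_width'])
print(bot.job_done())"
```

```text
13.7 [0.474249   0.01251605 0.17799576] 0.0030699774457569437 0.01914328900521454
the job is handed in; nothing more can be done
None
```

The job is done and handed in at 13.7 s; the hand-in reports no verdict.

- **Dial:** I turned it back about 75°. A close-up after letting go showed the pointer in line with the long stop mark.
- **Bolt:** I gripped the knob, lifted it about 9.6 mm, then drew it back 50 mm. The highest force reading along the way was about 5 N, so it was never forced against the keeper.
- **Gate:** I swung it to about 0.43 rad, roughly 9 cm at the free edge, worked out from the gripper's position. The fingers still hold the knob with a 40 N grip setting, and the arm was standing still at hand-in.
- **Surroundings:** The last picture shows the gate clear of the hammer and the tape measure, with both looking unmoved. The brush is at the edge of that picture, well away from the gate.

No check failed or disagreed. I did not look at the dial again after swinging the gate, because the arm partly hid it.

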